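# Silence and reset the plant alarm at the control desk

## Robot

A 6-joint arm with a two-finger parallel gripper is mounted at the origin on the work surface. World frame = base frame: x ahead of the robot, y to its left, z up, the work surface at z = 0. Lengths are in mm, angles in rad, forces in N, time in s.
With the tool pointing down it reaches from about 350 to 875 mm from the base axis. Payload 4.2 kg.
Tool frame: the origin (TCP) lies midway between the tips of the shut fingers; the grasp point (between the pads) lies 19 mm behind it (arm.grasp_offset is the distance from the TCP to the grasp point, in mm); z points along the fingers, y is the direction in which the jaws open and shut (so a half turn about z gives the same grasp; the last joint's range is limited). The gripper opens to 85 mm and grips with 20 to 120 N. Pads are 22 mm wide; open, the fingers measure 114 mm over their backs; the gripper's body (76 mm by 85 mm) begins 54 mm behind the grasp point. The pads swing forward as they close: fully open they stand 13 mm farther back than shut.
Start: joints at [1.387, 0.385, 0.008, 0, -1.194, -0.259], TCP at [267.761, 564.715, 231.312] pointing down, gripper open.
Joint ranges: [-3.14, 3.14], [-1.21, 2.06], [-1.07, 1.41], [-3.16, 2.05], [-2.99, -0.16], [-3.1, 3.1]. Speed limits (rad/s): [2.79, 2.79, 3.14, 3.14, 3.14, 3.14].

## Interface

Orientations are given as a unit quaternion [x, y, z, w].
In Python, from bench import arm gives the robot as it stands.
- The arm moves only by the tool move_arm, never from a script. Its argument "moves" is a list of rows, each an object with "gripper": the gripper's target within -1 to 1 (fully open at 1, half-way at 0, shut at -1); "xyz": the shift along the tool's x, y, z in cm, a list of three; "angular": the turn, a rotation vector about the tool's x, y, z in rad, a list of three. In form: [{"gripper": gripper, "xyz": [dx, dy, dz], "angular": [wx, wy, wz]}, ...]. A call has 1 to 10 rows; each row is the pose to reach, as a shift and turn from the pose commanded when the call began, along the tool's axes at that moment; what a row does not reach only later rows make up. A row lasts 1/8 s, in which the tool goes at most 62.5 mm and 10.7 degrees, less where a joint would pass 70% of its speed; a pose out of reach is approached as far as the arm can. A call with a gripper value outside its range is refused whole. The fingers move at their own pace and stop on an object; the grip force is fixed at half the most. Time passes only in rows, so rows that repeat a pose let the fingers close. It gives the time, the measured TCP pose, the force and the opening at its end, in the units of the state.
- arm.read_state(): the state, without advancing time (a new reading comes with each control period).
- arm.get_image(name): name is "scene" or "top" or "wrist"; returns (picture, depth): 400x640x3 uint8, blue, green, red; 400x640 float32, mm along the optical axis (not along the pixel's ray), 0 where there is no reading.
- arm.get_calibration(name): a dict with "camera_matrix" (3x3 intrinsics, pixels), "R" (3x3) and "t" (3): a world point X has camera coordinates R X + t. Camera axes: x right, y down, z forward; pixel columns grow to the right and rows downward; lengths in mm; the calibration is good to about 2 mm. A picture is of the moment at which its call begins: read the wrist's pose just before it. get_calibration takes no time and is no camera call; for the wrist camera it gives the pose at the moment of the call.
- arm.job_done(): hands the job in, once; it reports no verdict.
The state is a dict: "clock": time; "joints": joint angles; "joint_vel": joint speeds; "joint_efforts": joint torques, N m; "position": TCP position; "ee_rot": TCP orientation; "contact_force": force on the tool from outside, world axes, zero at the start; "wrist_torque": the same for the moment, N m; "gripper_width": finger opening in mm.
Only numpy, scipy, OpenCV 4.12 (cv2) and the standard library are available. Lean on these libraries where they do the work, as an engineer would, in place of code of your own. Each camera call takes 0.05 s, during which the arm holds its last target. There are 200 camera calls.

## Task

Silence the plant alarm at the control console: gently press the square button well down with the fingertips and let it spring back up, then press the long oblong button well down, keep it down for two seconds to reset, and let go. Do not touch the round buttons, the mushroom stop or the lamp, and leave the radio, pen cup, stapler and key where they are. Nothing needs to be picked up; finish clear of the console.

Things in the scene. Friction and masses are not known exactly. Their poses are not given: they have to be found in the camera images.
- console: fixed grey control console on the desk: 200 mm (x) by 250 mm (y), flat top 75 mm above the desk. Origin at the centre of its underside, z up. Six units stand in two rows of three on its top, 74 mm apart both ways, in any arrangement; all push buttons are black caps in bare metal collars 8 mm high. A blank strip 55 mm deep runs along its +x edge
- square_top (a point): centre of the top face of the SQUARE push button (silence), the only square cap, 30 x 30 mm; 24 mm above the console top when up; axes parallel to the console's. The point moves down with the cap
- square (a joint): travel of the square button, m. Moves straight down on a spring: 0 = up, 0.012 m = at the stop. The push needed is 1 N at first, rising evenly (0.65 N per mm) to 8.8 N at the stop; it springs back up when let go. It counts as pressed beyond 0.005 m.
- square_unit: the whole square button with its 40 mm square collar; origin on the console top under the button's centre
- oblong_top (a point): centre of the top face of the OBLONG push button (reset), the only long cap, 20 mm (x) by 46 mm (y); 24 mm above the console top when up; axes parallel to the console's. The point moves down with the cap
- oblong (a joint): travel of the oblong button, m. Moves straight down on a spring: 0 = up, 0.012 m = at the stop. The push needed is 1 N at first, rising evenly (0.65 N per mm) to 8.8 N at the stop; it springs back up when let go. It counts as pressed beyond 0.005 m.
- oblong_unit: the whole oblong button with its 30 x 56 mm collar; origin on the console top under the button's centre
- small_round_unit: small round push button, cap 20 mm across, its top 24 mm above the console top; not to be touched; origin on the console top under its centre
- large_round_unit: large round push button, cap 36 mm across, its top 24 mm above the console top; not to be touched; origin on the console top under its centre
- mushroom_unit: mushroom-headed stop button, head 42 mm across, its top 33 mm above the console top; not to be touched; origin on the console top under its centre
- lamp_unit: domed white signal lamp, 36 mm across, 27 mm high, does not move; not to be touched; origin on the console top under its centre
- radio: loose black two-way radio standing on the desk beside the console, 36 x 58 x 105 mm, stub antenna to 150 mm; origin at the centre of its underside; not to be moved
- pen_cup: loose black square pen cup on the desk on the console's other side, 75 x 75 x 85 mm, pens to 135 mm; origin at the centre of its underside; not to be moved
- stapler: loose grey stapler lying on the desk on the robot's side of the console, 36 x 130 x 38 mm; origin at the centre of its underside; not to be moved
- key: loose brass key with a white tag lying on the blank strip of the console top, about 22 x 88 x 6 mm; origin on its underside near the middle; not to be moved

How it is judged:
By the outcome, as a careful person would: the job done as asked, in the order asked, and still so for the second after the job is handed in, with the robot touching nothing.
It also fails if it takes over 38 s, if anything falls off the work surface, if the arm or the gripper's body presses on something with over 40 N, if the wrist force passes 120 N, or if a joint passes its speed limit or range.

## Working session

There is one attempt and no reset: what is moved stays moved. The work goes in short steps, Python scripts to look and compute and a tool call to move; the robot and the scene stay as the last step left them, time stands still between calls to the robot, and variables do not carry over. Pictures are saved under pics/ and viewed, about 8 in all and at most 12, crops included, and the job is handed in when it is done.

Besides the shell and the picture viewer there is one more tool, called after "Call:" by a JSON object that holds its "api" and its "payload", one argument or row to a line. move_arm: Moves the arm, as the interface text tells. Its arguments: {"type":"object","properties":{"moves":{"type":"array","items":{"type":"object","properties":{"gripper":{"type":"number"},"xyz":{"type":"array","items":{"type":"number"}},"angular":{"type":"array","items":{"type":"number"}}}}}},"required":["moves"]}

```bash
mkdir -p pics; python3 - <<'E'
from bench import arm
import cv2,numpy as np
s=arm.read_state();print(s)
for n in("scene","top"):
    im,d=arm.get_image(n);cv2.imwrite(f"pics/{n}0.png",im);np.save(f"pics/{n}0.npy",d)
    c=arm.get_calibration(n);print(n,c)
E
```

```text
{'clock': 0.0, 'joints': array([ 1.38658182e+00,  3.85560394e-01,  6.60975514e-03, -4.88215452e-04,
       -1.19396905e+00, -2.58614888e-01]), 'joint_vel': array([ 2.91637911e-04, -5.53512903e-04,  2.44352418e-04, -4.04138895e-05,
       -8.05834664e-04,  7.85092609e-04]), 'joint_efforts': array([-1.14128616e-03, -3.92291200e+01,  1.88398182e+01,  4.18628097e+00,
       -4.70735933e-03,  1.10351472e-06]), 'position': array([267.53851124, 564.20026593, 230.21456096]), 'ee_rot': array([ 9.75567386e-01, -2.19697742e-01, -1.87242252e-04,  1.06938472e-03]), 'contact_force': array([ 1.01357859, -0.1413443 ,  0.57463874]), 'wrist_torque': array([ 0.0037806 , -0.01826748,  0.00797481]), 'gripper_width': 85.42918099356213}
scene {'camera_matrix': array([[456.82092589,   0.        , 323.70264359],
       [  0.        , 456.82092589, 199.50319898],
       [  0.        ,   0.        ,   1.        ]]), 'R': array([[-0.43836577,  0.89872504,  0.01134705],
       [ 0.77617953,  0.38489774, -0.49939871],
       [-0.45318958, -0.21011195, -0.86629797]]), 't': array([ 186.2130323 , -404.95617298, 1409.27601996])}
top {'camera_matrix': array([[387.43071918,   0.        , 318.03926782],
       [  0.        , 387.43071918, 198.9746537 ],
       [  0.        ,   0.        ,   1.        ]]), 'R': array([[ 0.02906067, -0.99939526,  0.01909446],
       [-0.99764218, -0.03018728, -0.06163443],
       [ 0.06217356, -0.0172583 , -0.99791613]]), 't': array([ 38.89028712, 556.00231903, 914.32183621])}
```

View pics/top0.png

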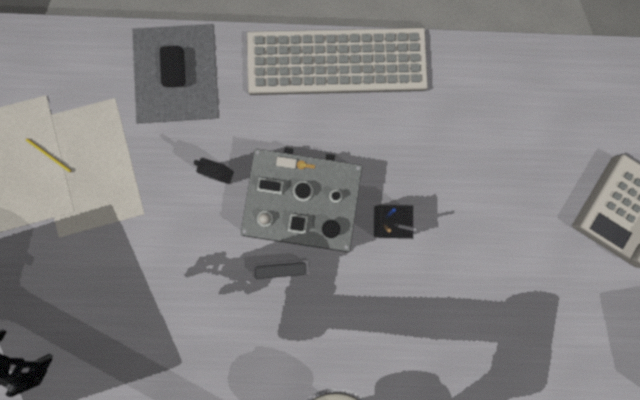

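View pics/scene0.png

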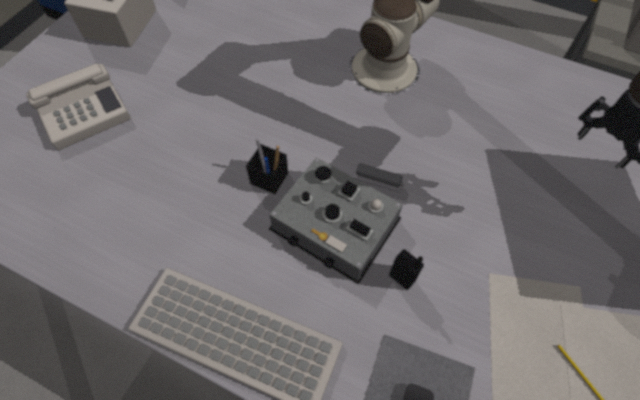

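The top view shows the console. Oblong is at about (270,185), large round at (303,190) and small round at (336,196). Lamp is at (265,218), square at (298,223) and mushroom at (331,229). The key lies at (295,163), the radio at (215,170), the pen cup at (393,221) and the stapler at (280,270).

```bash
cat > h.py <<'E'
from bench import arm
import numpy as np
from scipy.spatial.transform import Rotation as Ro
def ray(c,px,z):
    px=np.atleast_2d(px).astype(float)
    d=np.linalg.solve(c["camera_matrix"],np.c_[px,np.ones(len(px))].T)
    R=np.array(c["R"]);o=-R.T@c["t"];d=R.T@d
    return (o[:,None]+d*((z-o[2])/d[2])).T
def totool(s,dw,yaw_target=None):
    R=Ro.from_quat(s["ee_rot"]);return R.inv().apply(dw)/10
E
python3 - <<'E'
from h import *
c=arm.get_calibration("top")
u={"oblong":(270,185),"large":(303,190),"small":(336,196),"lamp":(265,218),"square":(298,223),"mush":(331,229)}
for k,p in u.items(): print(k,ray(c,p,99)[0].round(1))
P=ray(c,[(257,151),(360,163),(351,250),(242,236)],75);print(P.round(1))
for a,b in((1,0),(2,3),(3,0),(2,1)):
  v=P[b]-P[a];print(np.degrees(np.arctan2(v[1],v[0])),np.linalg.norm(v))
s=arm.read_state();print(Ro.from_quat(s["ee_rot"]).as_matrix().round(3))
w=arm.get_calibration("wrist");R=np.array(w["R"]);print(w, -R.T@w["t"])
E
```

```text
oblong [577.  162.9  99. ]
large [568.2  90.3  99. ]
small [557.2  17.6  99. ]
lamp [504.5 171.1  99. ]
square [495.7  98.9  99. ]
mush [484.7  26.6  99. ]
[[655.5 197.6  75. ]
 [635.7 -36.5  75. ]
 [438.8 -20.7  75. ]
 [463.1 223.6  75. ]]
85.14743646720281 234.972427763707
84.32475422905866 245.4812284068878
-7.676406250780006 194.16057098011214
-4.586152423013102 197.45156517551135
[[ 0.903 -0.429 -0.001]
 [-0.429 -0.903 -0.002]
 [ 0.     0.002 -1.   ]]
{'camera_matrix': array([[310.51411173,   0.        , 319.56666895],
       [  0.        , 310.51411173, 201.20755068],
       [  0.        ,   0.        ,   1.        ]]), 'R': array([[-0.42860476, -0.90349041,  0.0017424 ],
       [-0.85776414,  0.40751703,  0.31332182],
       [-0.28379332,  0.13279665, -0.94964541]]), 't': array([623.44712398, -40.60331996, 380.45238847])} [340.35417849 529.30224015 372.93047293]
```

Call:
{"api": "move_arm", "payload": {
  "moves": [
    {"gripper": -1, "xyz": [5, 3.7, -4], "angular": [0, 0, -0.05]},
    {"gripper": -1, "xyz": [10, 7.3, -7], "angular": [0, 0, -0.1]},
    {"gripper": -1, "xyz": [15, 11, -7], "angular": [0, 0, -0.15]},
    {"gripper": -1, "xyz": [20, 14.7, -7], "angular": [0, 0, -0.2]},
    {"gripper": -1, "xyz": [25, 18.3, -7], "angular": [0, 0, -0.25]},
    {"gripper": -1, "xyz": [30, 22, -7], "angular": [0, 0, -0.3]},
    {"gripper": -1, "xyz": [35, 25.7, -7], "angular": [0, 0, -0.318]},
    {"gripper": -1, "xyz": [39, 28.6, -7], "angular": [0, 0, -0.318]},
    {"gripper": -1, "xyz": [41, 30, -7], "angular": [0, 0, -0.318]},
    {"gripper": -1, "xyz": [41, 30, -7], "angular": [0, 0, -0.318]}
  ]
}}

```text
clock: 1.35
position: [510.0, 116.3, 300.6]
ee_rot: [0.998, -0.064, -0.001, 0.0]
contact_force: [-0.4, 1.4, 0.1]
gripper_width: -0.3
```

```bash
python3 - <<'E'
from h import *
import cv2,pickle
s=arm.read_state();c=arm.get_calibration("wrist")
im,d=arm.get_image("wrist");cv2.imwrite("pics/w1.png",im);np.save("pics/w1.npy",d);pickle.dump((s,c),open("w1.pkl","wb"))
print(s["clock"],s["position"],s["contact_force"],s["gripper_width"],Ro.from_quat(s["ee_rot"]).as_matrix().round(3))
E
```

```text
1.35 [509.97016884 116.34560195 300.61658303] [-0.44251394  1.36847755  0.06914263] -0.3054340975763953 [[ 0.992 -0.128 -0.001]
 [-0.128 -0.992 -0.001]
 [-0.001  0.001 -1.   ]]
```

View pics/w1.png

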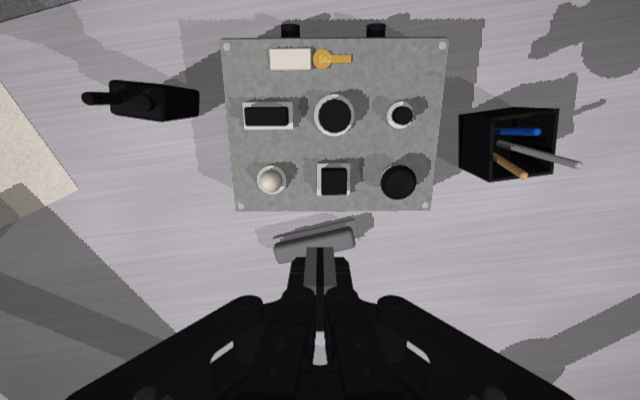

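The wrist view is clear: oblong cap about (267,116), square cap about (334,180), large round (334,115), small round (401,115), lamp (271,180), mushroom (398,182). The fingertips show at about (320,255).

```bash
python3 - <<'E'
from h import *
import cv2,pickle
s,c=pickle.load(open("w1.pkl","rb"));im=cv2.imread("pics/w1.png");d=np.load("pics/w1.npy")
v,u=np.mgrid[0:400,0:640];K=c["camera_matrix"];R=np.array(c["R"])
X=np.stack([(u-K[0,2])/K[0,0]*d,(v-K[1,2])/K[1,1]*d,d],-1)-c["t"];X=X@R
g=im.max(2)
for k,(a,b) in {"oblong":(267,115),"square":(334,180),"large":(334,115),"small":(401,115),"mush":(398,182),"lamp":(271,180)}.items():
    m=np.zeros(g.shape,bool);m[b-24:b+24,a-30:a+30]=1
    m&=(X[...,2]>91)&(d>0)&(X[...,2]<115)
    p=X[m];z=np.median(p[:,2]);q=np.c_[u[m],v[m]];r=cv2.minAreaRect(p[:,:2].astype(np.float32))
    print(k,m.sum(),"z",z.round(1),"mean",p[:,:2].mean(0).round(1),"rect",np.round(r[0],1),np.round(r[1],1),round(r[2],1),"ray99",ray(c,q.mean(0),99)[0][:2].round(1))
m=(np.abs(X[...,2]-75)<4)&(v<215)&(u>200)&(u<460);r=cv2.minAreaRect(X[m][:,:2].astype(np.float32));print(np.median(X[m][:,2]),r)
Z=np.median(X[195:205,350:362,2]);print(Z)
E
```

```text
oblong 834 z 99.0 mean [579.3 164.9] rect [578.8 165.2] [46.  19.9] 82.8 ray99 [579.4 164.9]
square 695 z 99.0 mean [497.6 101.1] rect [496.7 100.9] [29.1 30.1] 82.7 ray99 [497.8 101.1]
large 882 z 99.0 mean [570.2  92. ] rect [570.3  92.2] [34.4 34.2] 82.9 ray99 [570.3  92. ]
small 300 z 98.9 mean [561.   19.5] rect [560.5  19. ] [19.5 18.9] 82.5 ray99 [561.1  19.5]
mush 988 z 105.2 mean [489.7  29.1] rect [487.3  27.8] [40.5 40.5] 8.0 ray99 [488.2  27.9]
lamp 357 z 98.5 mean [507.2 173.3] rect [505.9 174.3] [23.7 23.9] 79.2 ray99 [507.4 173.1]
75.10311950053438 ((551.33837890625, 94.2520751953125), (246.25892639160156, 196.8026580810547), 82.93164825439453)
75.0520317379434
```

Call:
{"api": "move_arm", "payload": {
  "moves": [
    {"gripper": -1, "xyz": [-1.1, 1.7, 5], "angular": [0, 0, 0]},
    {"gripper": -1, "xyz": [-1.1, 1.7, 10], "angular": [0, 0, 0]},
    {"gripper": -1, "xyz": [-1.1, 1.7, 14], "angular": [0, 0, 0]},
    {"gripper": -1, "xyz": [-1.1, 1.7, 17], "angular": [0, 0, 0]},
    {"gripper": -1, "xyz": [-1.1, 1.7, 18.4], "angular": [0, 0, 0]},
    {"gripper": -1, "xyz": [-1.1, 1.7, 18.9], "angular": [0, 0, 0]},
    {"gripper": -1, "xyz": [-1.1, 1.7, 18.9], "angular": [0, 0, 0]}
  ]
}}

```text
clock: 2.28
position: [497.1, 103.0, 113.0]
ee_rot: [0.998, -0.062, 0.001, -0.0]
contact_force: [-0.4, -0.2, -0.3]
gripper_width: 0.2
```

```bash
python3 - <<'E'
from h import *
import cv2
s=arm.read_state();print(s["clock"],s["position"],s["contact_force"])
im,d=arm.get_image("wrist");cv2.imwrite("pics/w2.png",im)
E
```

```text
2.275 [497.09921844 103.04784034 113.00168219] [-0.42272111 -0.21585267 -0.27826896]
```

View pics/w2.png

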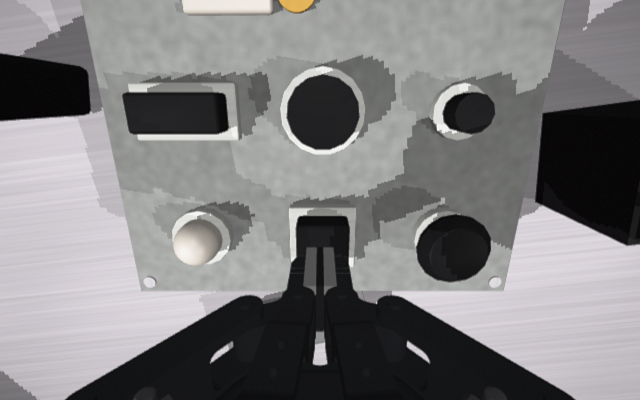

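The fingertips at (320,250) sit over the square cap at (323,237), clear of the neighbouring units. Now press.

Call:
{"api": "move_arm", "payload": {
  "moves": [
    {"gripper": -1, "xyz": [0, 0.2, 0.8], "angular": [0, 0, 0]},
    {"gripper": -1, "xyz": [0, 0.2, 1.2], "angular": [0, 0, 0]},
    {"gripper": -1, "xyz": [0, 0.2, 1.5], "angular": [0, 0, 0]},
    {"gripper": -1, "xyz": [0, 0.2, 1.8], "angular": [0, 0, 0]},
    {"gripper": -1, "xyz": [0, 0.2, 2.1], "angular": [0, 0, 0]},
    {"gripper": -1, "xyz": [0, 0.2, 2.3], "angular": [0, 0, 0]},
    {"gripper": -1, "xyz": [0, 0.2, 2.3], "angular": [0, 0, 0]}
  ]
}}

```text
clock: 3.2
position: [496.3, 100.3, 89.8]
ee_rot: [0.998, -0.062, -0.0, 0.0]
contact_force: [-2.3, -0.9, 7.8]
gripper_width: -0.1
```

Call:
{"api": "move_arm", "payload": {
  "moves": [
    {"gripper": -1, "xyz": [0, 0, -0.5], "angular": [0, 0, 0]},
    {"gripper": -1, "xyz": [0, 0, -1.2], "angular": [0, 0, 0]},
    {"gripper": -1, "xyz": [0, 0, -3], "angular": [0, 0, 0]},
    {"gripper": -1, "xyz": [0, 0, -5.5], "angular": [0, 0, 0]},
    {"gripper": -1, "xyz": [2.5, -2.5, -5.5], "angular": [0, 0, 0]},
    {"gripper": -1, "xyz": [5.5, -5.5, -5.5], "angular": [0, 0, 0]},
    {"gripper": -1, "xyz": [7.4, -7.5, -5.5], "angular": [0, 0, 0]},
    {"gripper": -1, "xyz": [7.4, -7.5, -4], "angular": [0, 0, 0]},
    {"gripper": -1, "xyz": [7.4, -7.5, -2.5], "angular": [0, 0, 0]},
    {"gripper": -1, "xyz": [7.4, -7.5, -2.3], "angular": [0, 0, 0]}
  ]
}}

```text
clock: 4.45
position: [577.4, 164.6, 110.3]
ee_rot: [0.998, -0.063, -0.002, 0.001]
contact_force: [-0.2, -0.2, -0.6]
gripper_width: 0.1
```

```bash
python3 - <<'E'
from h import *
import cv2
s=arm.read_state();print(s["clock"],s["position"],s["contact_force"])
im,d=arm.get_image("wrist");cv2.imwrite("pics/w3.png",im)
E
```

```text
4.45 [577.44983548 164.62308013 110.32183714] [-0.19790773 -0.23055034 -0.58635646]
```

View pics/w3.png

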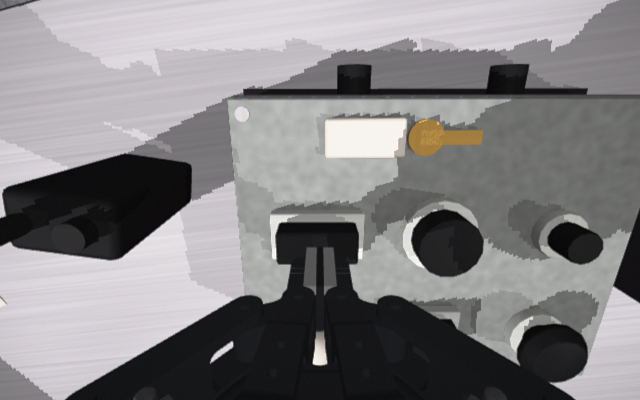

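The fingertips at (320,250) are over the oblong cap at (317,243), with the radio and key well clear. Now press and hold.

Call:
{"api": "move_arm", "payload": {
  "moves": [
    {"gripper": -1, "xyz": [0.1, 0, 0.6], "angular": [0, 0, 0]},
    {"gripper": -1, "xyz": [0.1, 0, 1.0], "angular": [0, 0, 0]},
    {"gripper": -1, "xyz": [0.1, 0, 1.3], "angular": [0, 0, 0]},
    {"gripper": -1, "xyz": [0.1, 0, 1.6], "angular": [0, 0, 0]},
    {"gripper": -1, "xyz": [0.1, 0, 1.9], "angular": [0, 0, 0]},
    {"gripper": -1, "xyz": [0.1, 0, 2.1], "angular": [0, 0, 0]},
    {"gripper": -1, "xyz": [0.1, 0, 2.1], "angular": [0, 0, 0]},
    {"gripper": -1, "xyz": [0.1, 0, 2.1], "angular": [0, 0, 0]}
  ]
}}

```text
clock: 5.5
position: [580.2, 165.5, 91.9]
ee_rot: [0.998, -0.062, 0.0, 0.0]
contact_force: [-2.7, -0.9, 5.0]
gripper_width: -0.2
```

Call:
{"api": "move_arm", "payload": {
  "moves": [
    {"gripper": -1, "xyz": [0, 0, 0], "angular": [0, 0, 0]},
    {"gripper": -1, "xyz": [0, 0, 0], "angular": [0, 0, 0]},
    {"gripper": -1, "xyz": [0, 0, 0], "angular": [0, 0, 0]},
    {"gripper": -1, "xyz": [0, 0, 0], "angular": [0, 0, 0]},
    {"gripper": -1, "xyz": [0, 0, 0], "angular": [0, 0, 0]},
    {"gripper": -1, "xyz": [0, 0, 0], "angular": [0, 0, 0]},
    {"gripper": -1, "xyz": [0, 0, 0], "angular": [0, 0, 0]},
    {"gripper": -1, "xyz": [0, 0, 0], "angular": [0, 0, 0]},
    {"gripper": -1, "xyz": [0, 0, 0], "angular": [0, 0, 0]},
    {"gripper": -1, "xyz": [0, 0, 0], "angular": [0, 0, 0]}
  ]
}}

```text
clock: 6.75
position: [580.2, 165.6, 92.0]
ee_rot: [0.998, -0.062, 0.0, 0.0]
contact_force: [-2.8, -0.2, 5.1]
gripper_width: -0.2
```

Travel is only about 6–7 mm, so I'll go 3 mm deeper without letting up and hold the full time there.

Call:
{"api": "move_arm", "payload": {
  "moves": [
    {"gripper": -1, "xyz": [0, 0, 0.15], "angular": [0, 0, 0]},
    {"gripper": -1, "xyz": [0, 0, 0.3], "angular": [0, 0, 0]},
    {"gripper": -1, "xyz": [0, 0, 0.3], "angular": [0, 0, 0]},
    {"gripper": -1, "xyz": [0, 0, 0.3], "angular": [0, 0, 0]},
    {"gripper": -1, "xyz": [0, 0, 0.3], "angular": [0, 0, 0]},
    {"gripper": -1, "xyz": [0, 0, 0.3], "angular": [0, 0, 0]},
    {"gripper": -1, "xyz": [0, 0, 0.3], "angular": [0, 0, 0]},
    {"gripper": -1, "xyz": [0, 0, 0.3], "angular": [0, 0, 0]},
    {"gripper": -1, "xyz": [0, 0, 0.3], "angular": [0, 0, 0]},
    {"gripper": -1, "xyz": [0, 0, 0.3], "angular": [0, 0, 0]}
  ]
}}

```text
clock: 8.0
position: [580.2, 165.5, 89.3]
ee_rot: [0.998, -0.062, 0.0, 0.0]
contact_force: [-2.8, -0.2, 7.1]
gripper_width: -0.1
```

Call:
{"api": "move_arm", "payload": {
  "moves": [
    {"gripper": -1, "xyz": [0, 0, 0], "angular": [0, 0, 0]},
    {"gripper": -1, "xyz": [0, 0, 0], "angular": [0, 0, 0]},
    {"gripper": -1, "xyz": [0, 0, 0], "angular": [0, 0, 0]},
    {"gripper": -1, "xyz": [0, 0, 0], "angular": [0, 0, 0]},
    {"gripper": -1, "xyz": [0, 0, 0], "angular": [0, 0, 0]},
    {"gripper": -1, "xyz": [0, 0, 0], "angular": [0, 0, 0]},
    {"gripper": -1, "xyz": [0, 0, 0], "angular": [0, 0, 0]},
    {"gripper": -1, "xyz": [0, 0, 0], "angular": [0, 0, 0]},
    {"gripper": -1, "xyz": [0, 0, 0], "angular": [0, 0, 0]},
    {"gripper": -1, "xyz": [0, 0, 0], "angular": [0, 0, 0]}
  ]
}}

```text
clock: 9.25
position: [580.2, 165.6, 89.4]
ee_rot: [0.998, -0.062, 0.0, 0.0]
contact_force: [-2.6, 0.0, 7.5]
gripper_width: -0.1
```

Call:
{"api": "move_arm", "payload": {
  "moves": [
    {"gripper": -1, "xyz": [0, 0, -0.5], "angular": [0, 0, 0]},
    {"gripper": -1, "xyz": [0, 0, -1.2], "angular": [0, 0, 0]},
    {"gripper": -1, "xyz": [0, 0, -3], "angular": [0, 0, 0]},
    {"gripper": -1, "xyz": [0, 0, -7], "angular": [0, 0, 0]},
    {"gripper": -1, "xyz": [0, 0, -12], "angular": [0, 0, 0]},
    {"gripper": -1, "xyz": [-3, 2, -17], "angular": [0, 0, 0]},
    {"gripper": -1, "xyz": [-7, 5, -20], "angular": [0, 0, 0]},
    {"gripper": -1, "xyz": [-9, 6, -21], "angular": [0, 0, 0]},
    {"gripper": -1, "xyz": [-9, 6, -21], "angular": [0, 0, 0]},
    {"gripper": -1, "xyz": [-9, 6, -21], "angular": [0, 0, 0]}
  ]
}}

```text
clock: 10.5
position: [483.7, 117.5, 297.7]
ee_rot: [0.998, -0.062, -0.0, -0.0]
contact_force: [0.3, -0.2, -0.6]
gripper_width: -0.2
```

```bash
python3 - <<'E'
from h import *
import cv2
s=arm.read_state();c=arm.get_calibration("wrist");print(s["clock"],s["position"],s["contact_force"])
im,d=arm.get_image("wrist");cv2.imwrite("pics/w4.png",im)
v,u=np.mgrid[0:400,0:640];K=c["camera_matrix"];R=np.array(c["R"])
X=(np.stack([(u-K[0,2])/K[0,0]*d,(v-K[1,2])/K[1,1]*d,d],-1)-c["t"])@R
for n,p in(("square",(497,101)),("oblong",(579,165))):
    m=(np.hypot(X[...,0]-p[0],X[...,1]-p[1])<7)&(d>0);print(n,m.sum(),np.median(X[m][:,2]))
E
```

```text
10.5 [483.65482178 117.5252036  297.67128171] [ 0.27910305 -0.16062072 -0.55546843]
square 3811 375.9741363822298
oblong 151 99.19304788366257
```

View pics/w4.png

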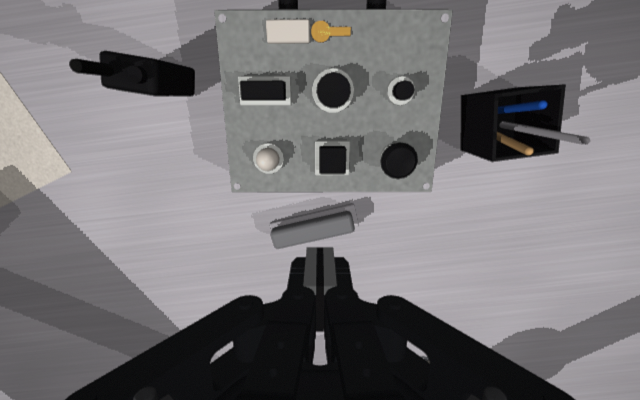

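Everything sits where it was. The square measurement was contaminated by gripper pixels near the camera, so I'll recheck it, after moving well off to the side.

Call:
{"api": "move_arm", "payload": {
  "moves": [
    {"gripper": -1, "xyz": [-2, -5, 0], "angular": [0, 0, 0]},
    {"gripper": -1, "xyz": [-4, -10, 0], "angular": [0, 0, 0]},
    {"gripper": -1, "xyz": [-6, -15, 0], "angular": [0, 0, 0]},
    {"gripper": -1, "xyz": [-8, -20, 0], "angular": [0, 0, 0]},
    {"gripper": -1, "xyz": [-9, -25, 0], "angular": [0, 0, 0]},
    {"gripper": -1, "xyz": [-9, -30, 0], "angular": [0, 0, 0]},
    {"gripper": -1, "xyz": [-9, -32, 0], "angular": [0, 0, 0]},
    {"gripper": -1, "xyz": [-9, -32, 0], "angular": [0, 0, 0]},
    {"gripper": -1, "xyz": [-9, -32, 0], "angular": [0, 0, 0]}
  ]
}}

```text
clock: 11.68
position: [434.1, 445.6, 297.2]
ee_rot: [0.998, -0.063, -0.0, 0.001]
contact_force: [-0.2, -0.0, 0.3]
gripper_width: 0.0
```

```bash
python3 - <<'E'
from h import *
import cv2
s=arm.read_state();print(s["clock"],s["position"],s["contact_force"],abs(s["joint_vel"]).max())
im,d=arm.get_image("top");c=arm.get_calibration("top");d0=np.load("pics/top0.npy")
K=c["camera_matrix"]
for n,p in(("square",(497,101,99)),("oblong",(579,165,99))):
    q=K@(c["R"]@np.array(p)+c["t"]);a,b=(q[:2]/q[2]).round().astype(int)
    print(n,a,b,np.median(d[b-2:b+3,a-2:a+3]),np.median(d0[b-2:b+3,a-2:a+3]))
w=np.abs(d-d0)[130:285,190:420];print("depth change px >8mm:",(w>8).sum())
arm.job_done()
E
```

```text
11.675 [434.06541933 445.63200396 297.15982665] [-0.19851978 -0.04420059  0.25385466] 0.024593482062948306
square 297 222 844.4934 844.8362
oblong 269 184 848.8566 848.7391
depth change px >8mm: 353
the job is handed in; nothing more can be done
```

I pressed the square button about 9–10 mm (7.8 N) and released it. I then pressed the oblong button and held it for about 4 s in all, with at least 2 s of that at about 9–10 mm (7–7.5 N), and released it. The arm finished clear, to the side of the console and about 300 mm above the desk. The job was handed in at about 11.7 s.

**Last checks:**
- **Buttons:** both caps are back up, within 0.4 mm of their starting depth in the top camera.
- **Contact:** the force on the tool was about 0.
- **Other objects:** by eye in the wrist picture taken after the release, the key, radio, pen cup, stapler and other units looked unmoved.

**Checks that failed or disagreed:**
- **Oblong depth:** the first oblong push reached only about 6–7 mm, so I deepened it without letting up.
- **Square height:** one wrist reading of the square's height was spoiled by gripper pixels. The top camera reading replaced it.
- **Depth comparison:** a before/after comparison around the console showed 353 pixels changed by more than 8 mm. I did not trace these. They may be edge noise, but I can't rule out something having shifted.

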